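# Key the painting turntable's top onto its foot

## Task

The round grey top of the painting turntable sits raised on its foot because the notch in its rim is not over the upright key. With shut fingers pushing against the side of the small wooden peg, turn the top until the notch stands over the key, then press down on the middle of the top until it drops fully home with the key standing in the notch, and move clear. Only push and press the top, without lifting it or forcing it down hard, and leave the other things on the bench where they are.

Things in the scene. Friction and masses are not known exactly. Their poses are not given: they have to be found in the camera images.
- top: Loose round grey turntable top: plate 170 mm across, 8 mm thick, about 0.2 kg. Origin at the centre of its underside; z up, own +x towards the notch. It turns about its centre either way by any angle and stays where it is left. At the start its underside is 59 mm above the bench, held level by a stiff sleeve on the foot; fully home it is 45 mm above the bench.
- notch (a point): Middle of the notch's width, 78 mm from the top's centre, at the plate's underside; it must come over the key. The notch is a straight-sided slot, 18 mm wide, cut in from the rim to 65 mm from the centre.
- peg (a point): Middle (half-way up) of the round wooden peg that is fixed upright on the top, 14 mm across and 40 mm high above the plate, 60 mm from the centre, exactly opposite the notch.
- boss (a point): Centre of the upper face of the low round black boss in the middle of the top, 36 mm across, 6 mm high above the plate: the place to press. With the notch over the key, about 7 N pushes the top and its sleeve 14 mm down to a hard stop, and it stays down.
- foot: Fixed black foot of the turntable on the bench, base plate 136 mm across. Origin on the bench under the turning axis; own +x points towards the key. A bore in it takes the top's stem (20 mm across, 36 mm long), which keeps the top centred.
- key (a point): Fixed upright steel key on an arm of the foot: a blade 9 mm thick with a rounded upper edge, reaching from 69 to 102 mm from the turning axis, so its outer end shows past the rim of the top. The point is on its upper edge, 78 mm from the axis, 56.5 mm above the bench (2.5 mm below the raised top).
- jar: Small glass paint jar, 48 mm across, 50 mm high, beside the turntable. Loose; to be left alone. Origin at the centre of its underside.
- tape: Roll of masking tape lying flat, 68 mm across, 20 mm high, beside the turntable. Loose; to be left alone. Origin at the centre of its underside.
- cup: White plastic mixing cup, 60 mm across, 60 mm high, on the side of the turntable opposite the key. Loose; to be left alone. Origin at the centre of its underside.
- thinner: Clear bottle, 52 mm across, 110 mm high, to the left. Loose; to be left alone. Origin at the centre of its underside.
- primer: White spray can, 64 mm across, 160 mm high, to the left. Loose; to be left alone. Origin at the centre of its underside.
- brush: Paint brush lying flat, 160 mm long, to the right. Loose; to be left alone. Origin at the centre of its underside.
- clamp: Black spring clamp lying flat, 70 mm long, 26 mm high, to the right. Loose; to be left alone. Origin at the centre of its underside.
There are look-alikes about, which are no part of the job. What is shaped like the top but red or yellow is not meant.

How it is judged:
By the outcome, as a careful person would: the job done as asked, in the order asked, and still so for the second after the job is handed in, with the robot touching nothing.
It also fails if it takes over 48 s, if anything falls off the work surface, if the arm or the gripper's body presses on something with over 40 N, if the wrist force passes 120 N, or if a joint passes its speed limit or range.

## Robot

A 6-joint arm with a two-finger parallel gripper is mounted at the origin on the work surface. World frame = base frame: x ahead of the robot, y to its left, z up, the work surface at z = 0. Lengths are in mm, angles in rad, forces in N, time in s.
With the tool pointing down it reaches from about 350 to 725 mm from the base axis. Payload 4.3 kg.
Tool frame: the origin (TCP) lies midway between the tips of the shut fingers; the grasp point (between the pads) lies behind it (robot.tcp_to_grasp is the y of the grasp point in the tool frame, in mm); y points along the fingers, z is the direction in which the jaws open and shut, and the axes are right-handed (so a half turn about y gives the same grasp; the last joint's range is limited). The gripper opens to 85 mm and grips with 20 to 120 N. Pads are 22 mm wide; open, the fingers measure 114 mm over their backs; the gripper's body (76 mm by 85 mm) begins 54 mm behind the grasp point. The pads swing forward as they close: fully open they stand 13 mm farther back than shut.
Start: joints at [1.16, 0.377, 0.081, 1.274, 0, 1.46], TCP at [170.37, 549.218, 231.329] pointing down, gripper open.
Joint ranges: [-2.72, 2.72], [-0.84, 1.66], [-1.02, 1.22], [-1.77, 2.12], [-1.37, 1.28], [-3.14, 3.14]. Speed limits (rad/s): [2.57, 2.57, 3.14, 3.14, 3.14, 3.14].

## Interface

Orientations are given as a unit quaternion [x, y, z, w].
In Python, from station import robot gives the robot as it stands.
- The arm moves only by the shell command python3 -m pendant 'ROWS' [OPENING] [FORCE]. ROWS is JSON, a list of rows, each an object with "delta_pos": the shift along the tool's x, y, z in m, a list of three; "rot": the turn, a rotation vector about the tool's x, y, z in rad, a list of three. A call has 1 to 20 rows; each row is the pose to reach, as a shift and turn from the pose commanded when the call began, along the tool's axes at that moment; what a row does not reach only later rows make up. A row lasts 1/8 s, in which the tool goes at most 62.5 mm and 10.7 degrees, less where a joint would pass 70% of its speed; a pose out of reach is approached as far as the arm can. A call with a gripper value outside its range is refused whole. OPENING is the finger opening in m, from 0 to 0.0854, set as the call begins (- or left out, the last holds). The fingers move at their own pace and stop on an object; FORCE is the grip in N (left out, the last holds). Time passes only in rows, so rows that repeat a pose let the fingers close. It gives the time, the measured TCP pose, the force and the opening at its end, in the units of the state.
- robot.get_state(): the state, without advancing time (a new reading comes with each control period).
- robot.camera(name): name is "side" or "top"; returns (picture, depth): 480x640x3 uint8, blue, green, red; 480x640 float32, mm along the optical axis (not along the pixel's ray), 0 where there is no reading.
- robot.camera_model(name): a dict with "fx", "fy", "cx", "cy" (pixels), "k1" (the pictures are not rectified: a ray, as slopes to the right and down, at radius r is drawn at 1 + k1 r^2 times it, then the intrinsics apply), "world_to_cam" (4x4, takes a point from world to camera coordinates). Camera axes: x right, y up, looking along -z (the intrinsics and any distortion apply to the point x, -y, -z); pixel columns grow to the right and rows downward; lengths in mm; the calibration is good to about 2 mm. A picture is of the moment at which its call begins. camera_model takes no time and is no camera call.
- robot.sign_off(): hands the job in, once; it reports no verdict.
The state is a dict: "t": time; "qpos": joint angles; "dq": joint speeds; "tau": joint torques, N m; "tcp_pos": TCP position; "tcp_rot": TCP orientation; "ft_force": force on the tool from outside, world axes, zero at the start; "moment": the same for the moment, N m; "grip_width": finger opening in mm.
Only numpy, scipy, OpenCV 4.12 (cv2) and the standard library are available. Lean on these libraries where they do the work, as an engineer would, in place of code of your own. Each camera call takes 0.05 s, during which the arm holds its last target.

## Working session

There is one attempt and no reset: what is moved stays moved. The work goes in short steps, Python scripts to look and compute and a shell command to move; the robot and the scene stay as the last step left them, time stands still between calls to the robot, and variables do not carry over. Pictures are saved under pics/ and viewed, and the job is handed in when it is done.

```bash
mkdir -p pics; ls
python3 - <<'E'
from station import robot
import cv2
print(robot.get_state())
for n in("side","top"):
    p,d=robot.camera(n); cv2.imwrite(f"pics/{n}0.png",p); import numpy as np; np.save(f"{n}0_d.npy",d)
    print(n,robot.camera_model(n))
print(robot.tcp_to_grasp)
E
```

```text
pics
{'t': 0.0, 'qpos': array([ 1.15971364e+00,  3.78080933e-01,  7.96172136e-02,  1.27438282e+00,
       -1.13023093e-05,  1.46053566e+00]), 'dq': array([-9.60866125e-04,  2.98360132e-04,  9.21214675e-04,  6.26267521e-05,
       -1.30050315e-03,  2.89602132e-04]), 'tau': array([ 9.63203238e-04, -4.63601911e+01,  2.69875199e+01,  2.05804693e-02,
        1.32269188e-04,  9.34134050e-06]), 'tcp_pos': array([170.08861474, 548.58277535, 230.34729966]), 'tcp_rot': array([ 0.69982428, -0.10613897,  0.10577306, -0.69842148]), 'ft_force': array([ 0.0537695 , -0.50394614,  0.63293558]), 'moment': array([-0.0253966 , -0.00614035,  0.03474012]), 'grip_width': 85.62403987012713}
side {'fx': 485.4137477821305, 'fy': 485.4137477821305, 'cx': 322.81120588506485, 'cy': 238.04730416370217, 'k1': 0.005824505751384481, 'world_to_cam': array([[ 9.15927749e-01, -4.01335499e-01,  2.48524987e-03,
        -4.49652950e+02],
       [ 2.98734339e-01,  6.85880540e-01,  6.63570403e-01,
        -1.84765562e+02],
       [-2.68018943e-01, -6.07040116e-01,  7.48109714e-01,
        -9.04106546e+02],
       [ 0.00000000e+00,  0.00000000e+00,  0.00000000e+00,
         1.00000000e+00]])}
top {'fx': 551.7888564044058, 'fy': 551.7888564044058, 'cx': 325.6446851620728, 'cy': 233.25066000499092, 'k1': -0.11546683921826033, 'world_to_cam': array([[-1.58614299e-03, -9.99975695e-01, -6.78927397e-03,
        -1.00694918e+01],
       [ 9.86189359e-01, -2.68860562e-03,  1.65599876e-01,
        -4.94951183e+02],
       [-1.65614105e-01, -6.43284466e-03,  9.86169654e-01,
        -1.24246914e+03],
       [ 0.00000000e+00,  0.00000000e+00,  0.00000000e+00,
         1.00000000e+00]])}
-18.700000000000003
```

```bash
sleep 1
```

```text
(no output)
```

View pics/top0.png

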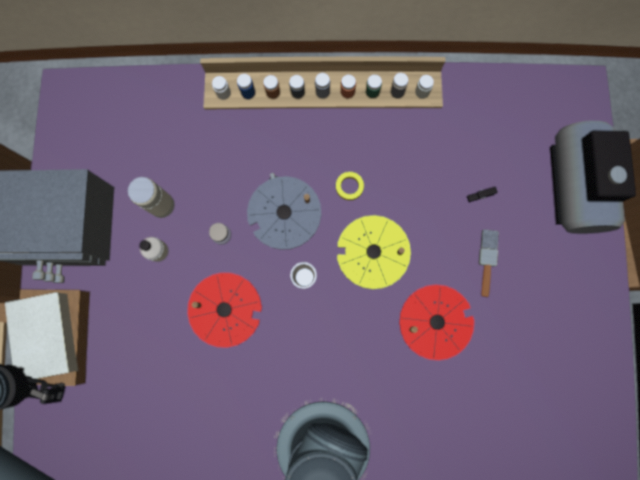

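View pics/side0.png

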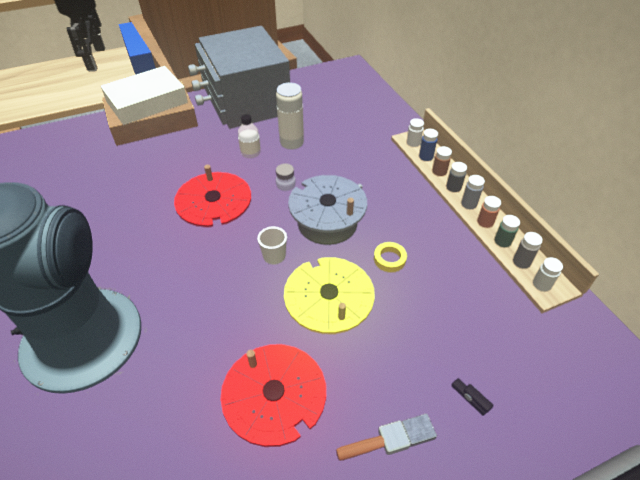

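Candidates for the top, in top-view pixels: grey (284,212), yellow (374,252), red (224,310) and red (437,322). Only the grey one is raised on a foot, so I choose it and check it in a close crop.

```bash
cat > h.py <<'E'
import numpy as np, cv2
from station import robot
def K(m): return np.array([[m['fx'],0,m['cx']],[0,m['fy'],m['cy']],[0,0,1.]]), np.array([m['k1'],0,0,0.])
def ray(n,uv):
    m=robot.camera_model(n); k,d=K(m)
    x,y=cv2.undistortPoints(np.array([[uv]],float),k,d)[0,0]
    W=np.linalg.inv(m['world_to_cam'])
    return W[:3,3], W[:3,:3]@np.array([x,-y,-1.])
def onz(n,uv,z):
    o,r=ray(n,uv); return o+r*(z-o[2])/r[2]
def proj(n,p):
    m=robot.camera_model(n);k,d=K(m);c=m['world_to_cam']@np.append(p,1)
    return cv2.projectPoints(np.array([[c[0],-c[1],-c[2]]],float),np.zeros(3),np.zeros(3),k,d)[0][0,0]
def crop(n,img,c,w,name,s=8):
    u,v=c; cv2.imwrite('pics/'+name,cv2.resize(img[v-w:v+w,u-w:u+w],None,fx=s,fy=s,interpolation=cv2.INTER_CUBIC))
E
python3 - <<'E'
from h import *
a=cv2.imread('pics/top0.png');crop('top',a,(284,212),48,'c_top0.png',6)
b=cv2.imread('pics/side0.png');crop('side',b,(328,205),48,'c_side0.png',6)
hsv=cv2.cvtColor(a,cv2.COLOR_BGR2HSV)
print(hsv[212,265],hsv[225,295],hsv[150,300],hsv[212,284],hsv[199,307])
E
```

```text
[109  51 140] [109  50 144] [135  69 129] [ 0  9 57] [ 16  97 113]
```

View pics/c_top0.png

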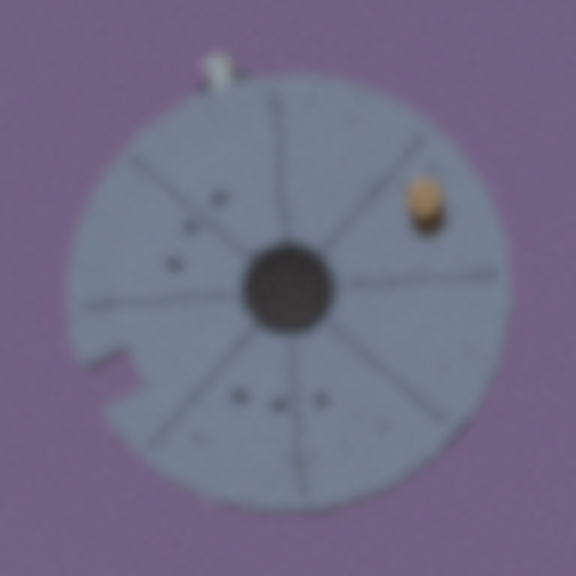

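View pics/c_side0.png

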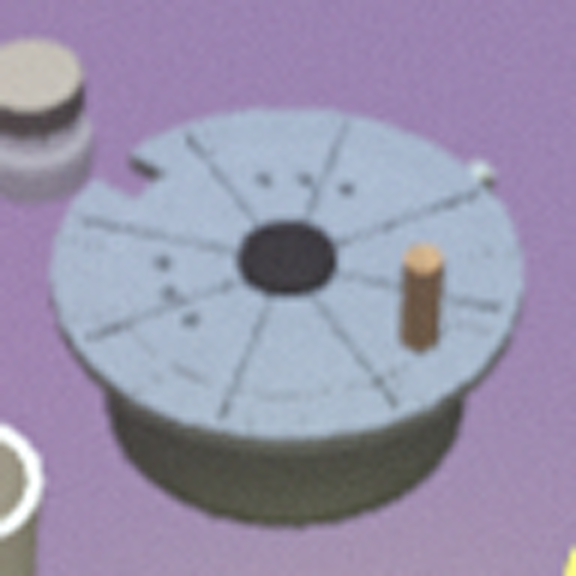

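The crops confirm a grey plate with black boss at top (284,212), peg top at (307,197), notch at about (255,226), and the steel key tip past the rim at (272,176). Now I measure them.

```bash
cat > meas.py <<'E'
from h import *
def circ(P):
    A=np.c_[2*P,np.ones(len(P))]; s=np.linalg.lstsq(A,(P**2).sum(1),rcond=None)[0]
    return s[:2],np.sqrt(s[2]+s[:2]@s[:2])
def blob(mask,near):
    n,l,st,c=cv2.connectedComponentsWithStats(mask.astype(np.uint8))
    i=min([i for i in range(1,n) if st[i,4]>=6],key=lambda i:np.hypot(*(c[i]-near)))
    return c[i],st[i]
def plate(a,n,seed,zt):
    hsv=cv2.cvtColor(a,cv2.COLOR_BGR2HSV)
    m=((abs(hsv[...,0].astype(int)-109)<10)&(hsv[...,1]>25)&(hsv[...,2]>90)).astype(np.uint8)
    k,l,st,c=cv2.connectedComponentsWithStats(m)
    cs=[i for i in range(1,k) if st[i,4]>500]
    i=min(cs,key=lambda i:np.hypot(*(c[i]-seed)))
    ct=max(cv2.findContours((l==i).astype(np.uint8),cv2.RETR_EXTERNAL,cv2.CHAIN_APPROX_NONE)[0],key=cv2.contourArea)[:,0]
    P=np.array([onz(n,p,zt)[:2] for p in ct]); Q=P
    for _ in range(8):
        C,r=circ(Q); e=np.hypot(*(P-C).T)-r; Q=P[abs(e)<2.5]
    no=P[e<-5]
    return C,r,no,m
def wood(a,near):
    hsv=cv2.cvtColor(a,cv2.COLOR_BGR2HSV)
    m=(hsv[...,0]>8)&(hsv[...,0]<24)&(hsv[...,1]>70)&(hsv[...,2]>60)
    return blob(m,near),hsv
E
python3 - <<'E'
from meas import *
for n,seed,near,kuv,bs in(("top",(284,212),(307,197),(272,175.5),(284,212)),("side",(328,200),(350,206),(360.5,186),(328,200))):
    a=cv2.imread(f'pics/{n}0.png')
    C,r,no,_=plate(a,n,seed,67)
    (c,st),hsv=wood(a,near)
    d=lambda p:(np.degrees(np.arctan2(p[1]-C[1],p[0]-C[0])).round(1),np.hypot(*(p-C)).round(1))
    print(n,'C',C,'r',r,'notch n',len(no),d(no.mean(0)) if len(no) else 0)
    print(' peg',c,st, d(onz(n,c,100)[:2]))
    bm=cv2.inRange(hsv,(0,0,0),(180,80,75)); bc,bst=blob(bm>0,bs)
    print(' boss',bc,bst,onz(n,bc,73))
    print(' key',onz(n,kuv,56.5),d(onz(n,kuv,56.5)[:2]))
    D=np.load(f'{n}0_d.npy'); print(' depth',D[int(seed[1]),int(seed[0])],D[int(kuv[1]),int(kuv[0])])
E
```

```text
top C [540.31987768  84.98326521] r 83.32365110166434 notch n 16 (np.float64(116.9), np.float64(68.2))
 peg [306.59090909 197.77272727] [305 195   4   7  22] (np.float64(-64.6), np.float64(59.6))
 boss [283.55405405 211.56081081] [277 205  14  14 148] [540.13954218  84.8119248   73.        ]
 key [630.13139802 114.44092097  56.5       ] (np.float64(18.2), np.float64(94.5))
 depth 1260.7263 1296.0212
side C [539.75100644  86.58226741] r 83.77349544772171 notch n 13 (np.float64(118.5), np.float64(68.8))
 peg [349.84722222 205.875     ] [348 199   5  16  72] (np.float64(-70.7), np.float64(66.2))
 boss [327.53787879 199.82575758] [321 195  15  11 132] [538.6826239   84.09028056  73.        ]
 key [632.5269472 110.9713795  56.5      ] (np.float64(14.7), np.float64(95.9))
 depth 1046.4878 1102.5101
```

Run:
```python
from meas import *
from scipy.spatial.transform import Rotation as R
s=robot.get_state(); M=R.from_quat(s['tcp_rot']).as_matrix(); print(M.round(3)); 
for i in(0,2): print('axis',i,np.degrees(np.arctan2(M[1,i],M[0,i])))
for n,c in(("top",(272,176)),("side",(360,187))):
    W=np.linalg.inv(robot.camera_model(n)['world_to_cam']);print(n,'cam at',W[:3,3].round())
    a=cv2.imread(f'pics/{n}0.png');u,v=c
    print(a[v-7:v+8,u-7:u+8].mean(2).astype(int))
    print(cv2.cvtColor(a,cv2.COLOR_BGR2HSV)[v-7:v+8,u-7:u+8,1])
C=np.array([540,85.3])
for n in('top','side'):
  for ang in(14,16,18): 
    t=np.radians(ang); print(n,ang,[proj(n,[*(C+q*np.array([np.cos(t),np.sin(t)])),56.5]).round(1).tolist() for q in(86,102)])
```

```text
[[ 0.955 -0.001  0.296]
 [-0.296 -0.002  0.955]
 [-0.    -1.    -0.002]]
axis 0 -17.234245894969757
axis 2 72.7657727468681
top cam at [ 282.  -19. 1307.]
[[113 113 114 114 113 114 114 114 114 113 114 113 115 112 114]
 [114 113 114 113 114 114 114 113 114 114 114 114 113 115 114]
 [113 113 114 114 115 114 114 115 115 114 114 113 115 115 113]
 [114 115 114 114 115 117 120 122 119 114 114 114 114 115 114]
 [113 114 113 114 117 126 131 134 128 118 114 113 114 113 113]
 [114 114 113 116 123 133 143 145 137 123 113 112 113 114 114]
 [114 115 114 115 121 132 144 148 141 122 108 107 109 113 114]
 [114 115 113 113 116 124 139 147 141 123 106 104 110 115 118]
 [114 114 114 112 107 113 132 144 141 128 115 114 118 122 124]
 [114 114 113 109 103 110 127 137 136 130 124 124 126 127 127]
 [115 115 116 115 112 115 125 130 130 129 128 129 128 128 127]
 [116 117 121 123 122 123 126 128 129 129 127 129 128 127 127]
 [120 123 126 127 127 126 126 128 128 129 128 128 128 128 127]
 [123 127 127 129 127 126 127 127 127 129 129 128 128 128 127]
 [127 128 128 127 128 127 127 127 128 128 128 128 129 129 128]]
[... 1963 characters left out ...]
18 20 42 61 63 67 62 66]
 [49 46 46 46 46 43 26 14 10 37 59 64 66 66 63]
 [44 46 46 45 43 44 38 30 11 50 63 62 62 66 63]
 [49 43 48 46 44 48 46 43 29 58 61 65 65 64 64]
 [46 45 46 47 49 43 45 46 41 43 61 63 68 64 62]
 [49 46 46 44 47 45 43 45 46 43 47 63 62 64 62]
 [45 45 46 45 43 46 46 45 43 43 43 49 63 62 62]
 [46 45 45 43 46 46 46 45 48 46 43 44 61 64 62]
 [46 47 45 45 45 45 47 47 44 48 46 45 52 58 64]
 [44 43 46 46 42 44 45 44 44 46 45 42 41 61 67]]
top 14 [[275.5, 178.2], [274.0, 171.9]]
top 16 [[274.3, 178.6], [272.5, 172.2]]
top 18 [[273.0, 178.9], [271.0, 172.7]]
side 14 [[357.9, 188.4], [363.2, 185.5]]
side 16 [[357.0, 187.7], [362.2, 184.7]]
side 18 [[356.1, 187.0], [361.1, 183.9]]
```

Measured: centre ≈(540,85), peg at about −63°, notch about +117°, key about +17.7°. The top therefore has to turn about 100° clockwise. I first move above the clear spot behind the peg with the fingers shutting.

```bash
python3 -m pendant '[{"delta_pos":[0.03,0,-0.02],"rot":[0,-0.05,0]},{"delta_pos":[0.075,0,-0.048],"rot":[0,-0.12,0]},{"delta_pos":[0.12,0,-0.077],"rot":[0,-0.18,0]},{"delta_pos":[0.165,0,-0.106],"rot":[0,-0.25,0]},{"delta_pos":[0.21,0,-0.135],"rot":[0,-0.31,0]},{"delta_pos":[0.255,0,-0.164],"rot":[0,-0.37,0]},{"delta_pos":[0.3,0,-0.192],"rot":[0,-0.44,0]},{"delta_pos":[0.345,0,-0.221],"rot":[0,-0.5,0]},{"delta_pos":[0.39,0,-0.25],"rot":[0,-0.56,0]},{"delta_pos":[0.435,0,-0.279],"rot":[0,-0.63,0]},{"delta_pos":[0.48,0,-0.308],"rot":[0,-0.69,0]},{"delta_pos":[0.52,0,-0.333],"rot":[0,-0.75,0]},{"delta_pos":[0.545,0,-0.349],"rot":[0,-0.78,0]},{"delta_pos":[0.554,0,-0.355],"rot":[0,-0.78,0]},{"delta_pos":[0.554,0,-0.355],"rot":[0,-0.78,0]},{"delta_pos":[0.554,0,-0.355],"rot":[0,-0.78,0]}]' 0 30
cat > st.py <<'E'
from meas import *
from scipy.spatial.transform import Rotation as R
import sys
C=np.array([540,85.3])
def st():
    s=robot.get_state();M=R.from_quat(s['tcp_rot']).as_matrix();p=s['tcp_pos']
    print('t',round(s['t'],2),'tcp',p.round(1),'yaw',np.degrees(np.arctan2(M[1,0],M[0,0])).round(1),'tilt',M[2].round(3),'F',s['ft_force'].round(1),'q',s['qpos'].round(2),'g',round(s['grip_width'],1))
    d=p[:2]-C;print('ang',np.degrees(np.arctan2(d[1],d[0])).round(1),'r',np.hypot(*d).round(1))
    return s,M
def look(tag,side=True):
    for n,c in(("top",(284,212)),("side",(328,200)))[:2 if side else 1]:
        a,_=robot.camera(n);cv2.imwrite(f'pics/{n}_{tag}.png',a);crop(n,a,c,48,f'c_{n}_{tag}.png',6)
E
python3 - <<'E'
from st import *
st();look('1')
E
```

```text
t: 2.1
tcp_pos: [593.5, 47.1, 231.3]
tcp_rot: [-0.687, -0.168, 0.168, 0.687]
ft_force: [0.1, 1.0, -0.4]
grip_width: -0.3
t 2.1 tcp [593.5  47.1 231.3] yaw 27.5 tilt [-0.    -1.     0.001] F [ 0.1  1.  -0.4] q [-0.03  0.42  0.15  1.3   0.   -0.51] g -0.3
ang -35.5 r 65.7
```

```bash
python3 -m pendant '[{"delta_pos":[0,0.02,0],"rot":[0,0,0]},{"delta_pos":[0,0.05,0],"rot":[0,0,0]},{"delta_pos":[0,0.08,0],"rot":[0,0,0]},{"delta_pos":[0,0.11,0],"rot":[0,0,0]},{"delta_pos":[0,0.13,0],"rot":[0,0,0]},{"delta_pos":[0,0.143,0],"rot":[0,0,0]},{"delta_pos":[0,0.149,0],"rot":[0,0,0]},{"delta_pos":[0,0.149,0],"rot":[0,0,0]}]'
python3 - <<'E'
from st import *
s,M=st();look('2')
# rigid rotation about C: rows
p=s['tcp_pos']
for deg in range(5,101,5):
    r=R.from_euler('z',-deg,degrees=True).as_matrix()
    q=np.array([*C,p[2]]); n=q+r@(p-q); print(deg,(M.T@(n-p)/1000).round(4).tolist(),round(np.radians(deg),3))
E
```

```text
t: 3.2
tcp_pos: [594.4, 46.2, 82.5]
tcp_rot: [-0.687, -0.168, 0.168, 0.687]
ft_force: [-0.2, 0.7, -0.3]
grip_width: -0.2
t 3.2 tcp [594.4  46.2  82.5] yaw 27.5 tilt [ 0. -1. -0.] F [-0.2  0.7 -0.3] q [-0.03  0.5  -0.12  0.95  0.   -0.51] g -0.2
ang -35.7 r 67.0
5 [-0.0053, -0.0, -0.0024] 0.087
10 [-0.0108, -0.0, -0.0043] 0.175
15 [-0.0165, -0.0, -0.0058] 0.262
20 [-0.0223, -0.0, -0.0067] 0.349
25 [-0.0281, -0.0, -0.0072] 0.436
30 [-0.0339, -0.0, -0.0071] 0.524
35 [-0.0397, -0.0, -0.0065] 0.611
40 [-0.0455, -0.0, -0.0054] 0.698
45 [-0.0511, -0.0, -0.0039] 0.785
50 [-0.0566, -0.0, -0.0018] 0.873
55 [-0.0618, -0.0, 0.0007] 0.96
60 [-0.0669, -0.0, 0.0037] 1.047
65 [-0.0716, -0.0, 0.0071] 1.134
70 [-0.076, -0.0, 0.0109] 1.222
75 [-0.0801, -0.0, 0.0151] 1.309
80 [-0.0838, -0.0, 0.0196] 1.396
85 [-0.0871, -0.0, 0.0244] 1.484
90 [-0.09, -0.0, 0.0295] 1.571
95 [-0.0924, -0.0, 0.0348] 1.658
100 [-0.0943, -0.0, 0.0404] 1.745
```

View pics/c_side_2.png

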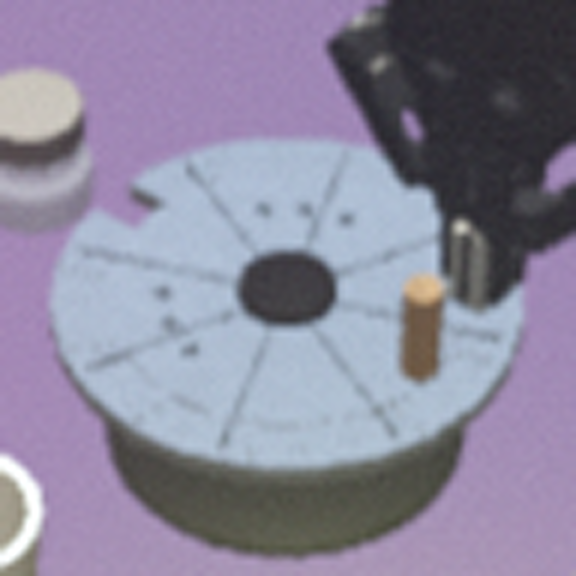

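View pics/c_top_2.png

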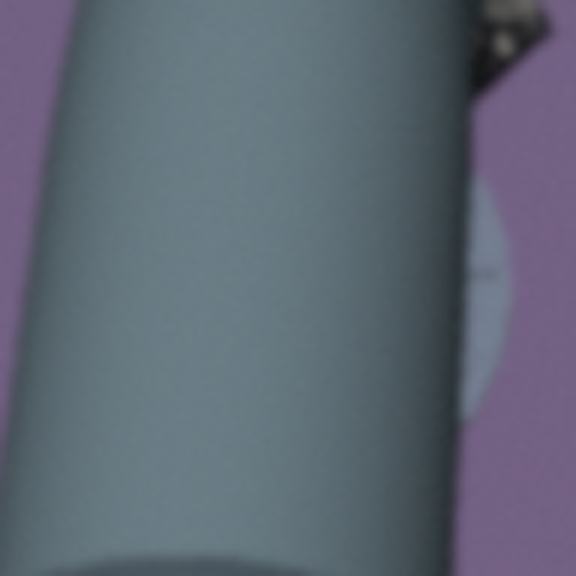

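In the side crop the shut fingers stand behind the peg (peg top at crop (424,290), fingers at (470,270)), above the plate. The arm hides the plate in the top view. I push the first 50°.

```bash
python3 -m pendant '[{"delta_pos":[-0.0053,0,-0.0024],"rot":[0,0.087,0]},{"delta_pos":[-0.0108,0,-0.0043],"rot":[0,0.175,0]},{"delta_pos":[-0.0165,0,-0.0058],"rot":[0,0.262,0]},{"delta_pos":[-0.0223,0,-0.0067],"rot":[0,0.349,0]},{"delta_pos":[-0.0281,0,-0.0072],"rot":[0,0.436,0]},{"delta_pos":[-0.0339,0,-0.0071],"rot":[0,0.524,0]},{"delta_pos":[-0.0397,0,-0.0065],"rot":[0,0.611,0]},{"delta_pos":[-0.0455,0,-0.0054],"rot":[0,0.698,0]},{"delta_pos":[-0.0511,0,-0.0039],"rot":[0,0.785,0]},{"delta_pos":[-0.0566,0,-0.0018],"rot":[0,0.873,0]},{"delta_pos":[-0.0566,0,-0.0018],"rot":[0,0.873,0]}]'
python3 - <<'E'
from st import *
s,M=st();look('3')
p=s['tcp_pos']
for deg in range(5,66,5):
    r=R.from_euler('z',-deg,degrees=True).as_matrix()
    q=np.array([*C,p[2]]); n=q+r@(p-q); print(deg,(M.T@(n-p)/1000).round(4).tolist(),round(np.radians(deg),3))
E
```

```text
t: 4.68
tcp_pos: [545.4, 18.2, 83.2]
tcp_rot: [-0.693, 0.138, -0.139, 0.694]
ft_force: [-0.2, -0.1, 0.8]
grip_width: 0.0
t 4.67 tcp [545.4  18.2  83.2] yaw -22.5 tilt [ 0.001 -1.     0.001] F [-0.2 -0.1  0.8] q [-0.08  0.41 -0.27  0.89  0.    0.31] g 0.0
ang -85.4 r 67.3
5 [-0.0053, -0.0, -0.0024] 0.087
10 [-0.0109, -0.0, -0.0044] 0.175
15 [-0.0166, -0.0, -0.0059] 0.262
20 [-0.0223, -0.0, -0.0069] 0.349
25 [-0.0282, -0.0, -0.0073] 0.436
30 [-0.0341, -0.0, -0.0073] 0.524
35 [-0.0399, -0.0001, -0.0067] 0.611
40 [-0.0457, -0.0001, -0.0057] 0.698
45 [-0.0514, -0.0001, -0.0041] 0.785
50 [-0.0569, -0.0001, -0.0021] 0.873
55 [-0.0622, -0.0001, 0.0005] 0.96
60 [-0.0672, -0.0001, 0.0034] 1.047
65 [-0.072, -0.0001, 0.0068] 1.134
```

View pics/c_side_3.png

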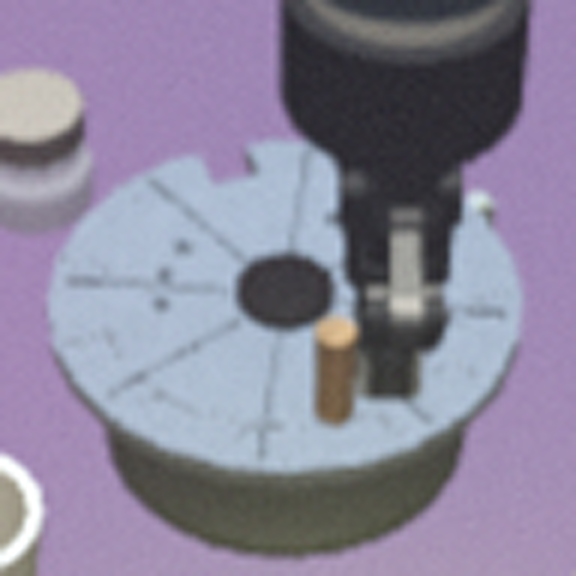

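View pics/side_3.png

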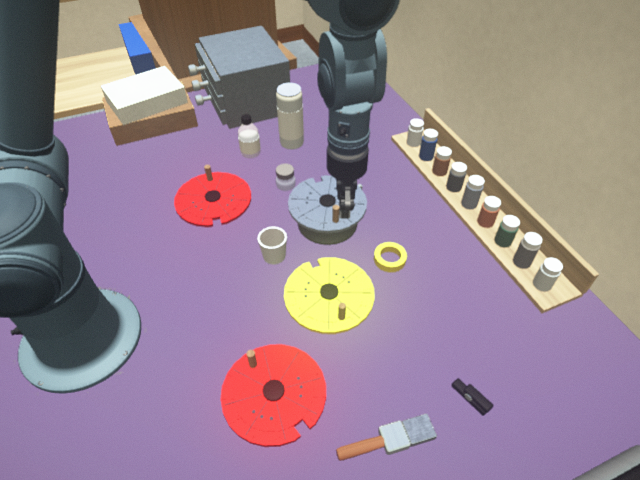

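The side crop shows the peg pushed to crop (335,330) and the notch moved to (230,165). Measuring the notch angle and how far remains.

Run:
```python
from meas import *
a=cv2.imread('pics/side_3.png')
C0=np.array([539.4,85.6])
for uv,z in(((328-48+(205+262)/2/6-0,200-48+(180+145)/2/6),67),):
    p=onz('side',uv,z)[:2]-C0;print(uv,np.degrees(np.arctan2(p[1],p[0])),np.hypot(*p))
C,r,no,_=plate(a,'side',(328,200),67)
e=np.degrees(np.arctan2(*(no-C0).T[::-1]));print(C,r,np.c_[e,np.hypot(*(no-C0).T)].round(1).tolist())
# peg top
p=onz('side',(328-48+336/6,200-48+331/6),107)[:2]-C0;print(np.degrees(np.arctan2(p[1],p[0])),np.hypot(*p))
```

```text
(318.9166666666667, 179.08333333333334) 81.14909985537341 74.40892998390522
[537.9793676   85.88359663] 65.64530832633947 [[-13.4, 58.7], [-16.5, 58.1], [-19.5, 57.6], [-22.6, 57.3], [-25.7, 57.2], [-28.8, 57.3], [-34.9, 57.9], [-37.8, 58.5], [-40.7, 59.2], [-44.3, 58.0], [-47.9, 57.1], [-51.6, 56.4], [-55.4, 55.9], [-58.0, 57.4], [-60.4, 59.1], [-81.0, 59.5], [-82.7, 58.4], [-84.5, 57.4], [-86.4, 56.4], [-89.6, 58.1], [-107.0, 59.2], [-106.6, 56.4], [-106.2, 53.5], [-105.8, 50.6], [-105.3, 47.8], [-104.7, 44.9], [-104.0, 42.0], [-103.2, 39.1], [-102.3, 36.2], [-101.3, 33.3], [-100.0, 30.4], [-98.5, 27.5], [-96.5, 24.6], [-94.1, 21.8], [-91.0, 19.0], [-86.7, 16.2], [-93.9, 15.4], [-101.7, 14.8], [-110.0, 14.5], [-118.5, 14.5], [-126.8, 14.9], [-134.5, 15.5], [-141.5, 16.4], [-154.3, 15.1], [-159.9, 16.5], [-172.9, 16.4], [174.4, 17.1], [163.3, 18.6], [153.7, 18.5], [144.2, 18.9], [135.4, 19.8], [127.4, 21.1], [117.0, 21.1], [106.9, 21.8], [97.6, 23.1], [92.7, 22.0], [84.7, 24.1], [79.6, 23.6], [74.3, 23.2], [68.9, 23.0], [63.4, 23.0], [58.0, 23.2], [52.7, 23.6], [47.6, 24.2], [39.7, 22.1], [30.3, 20.5], [19.8, 19.6], [8.6, 19.3], [0.1, 17.8], [-9.6, 16.7], [-20.3, 16.2], [-31.3, 16.3], [-41.7, 16.9], [-39.7, 19.0], [-38.0, 21.1], [-43.9, 24.0], [-42.3, 26.0], [-35.6, 25.3], [-28.6, 24.9], [-21.4, 24.9], [-14.4, 25.2], [-6.2, 23.9], [2.9, 23.1], [9.3, 24.7], [15.0, 26.6], [19.8, 28.8], [24.0, 31.1], [27.6, 33.6], [30.7, 36.2], [33.4, 38.9], [35.8, 41.7], [40.4, 43.5], [42.1, 46.5], [43.6, 49.5], [44.9, 52.6], [46.1, 55.7], [47.1, 58.8]]
-97.97002910291047 60.52315441948772
```

```bash
python3 -m pendant '[{"delta_pos":[-0.0053,0,-0.0024],"rot":[0,0.087,0]},{"delta_pos":[-0.0109,0,-0.0044],"rot":[0,0.175,0]},{"delta_pos":[-0.0166,0,-0.0059],"rot":[0,0.262,0]},{"delta_pos":[-0.0223,0,-0.0069],"rot":[0,0.349,0]},{"delta_pos":[-0.0282,0,-0.0073],"rot":[0,0.436,0]},{"delta_pos":[-0.0341,0,-0.0073],"rot":[0,0.524,0]},{"delta_pos":[-0.0399,0,-0.0067],"rot":[0,0.611,0]},{"delta_pos":[-0.0457,0,-0.0057],"rot":[0,0.698,0]},{"delta_pos":[-0.0514,0,-0.0041],"rot":[0,0.785,0]},{"delta_pos":[-0.0569,0,-0.0021],"rot":[0,0.873,0]},{"delta_pos":[-0.0622,0,0.0005],"rot":[0,0.96,0]},{"delta_pos":[-0.0642,0,0.0016],"rot":[0,0.995,0]},{"delta_pos":[-0.0642,0,0.0016],"rot":[0,0.995,0]}]'
python3 - <<'E'
from st import *
s,M=st();look('4')
p=s['tcp_pos']
for deg in range(1,10,1):
    r=R.from_euler('z',-deg,degrees=True).as_matrix()
    q=np.array([*C,p[2]]); n=q+r@(p-q); print(deg,(M.T@(n-p)/1000).round(4).tolist(),round(np.radians(deg),3))
E
```

```text
t: 6.4
tcp_pos: [486.3, 44.5, 82.4]
tcp_rot: [-0.544, 0.452, -0.452, 0.544]
ft_force: [0.3, -0.5, -0.5]
grip_width: -0.1
t 6.4 tcp [486.3  44.5  82.4] yaw -79.5 tilt [ 0. -1.  0.] F [ 0.3 -0.5 -0.5] q [-0.04  0.31 -0.43  0.84 -0.    1.35] g -0.1
ang -142.8 r 67.4
1 [-0.0011, -0.0, -0.0005] 0.017
2 [-0.0021, -0.0, -0.001] 0.035
3 [-0.0032, -0.0, -0.0015] 0.052
4 [-0.0043, -0.0, -0.002] 0.07
5 [-0.0054, -0.0, -0.0024] 0.087
6 [-0.0065, -0.0, -0.0028] 0.105
7 [-0.0076, -0.0, -0.0032] 0.122
8 [-0.0087, -0.0, -0.0036] 0.14
9 [-0.0098, -0.0, -0.004] 0.157
```

View pics/c_side_4.png

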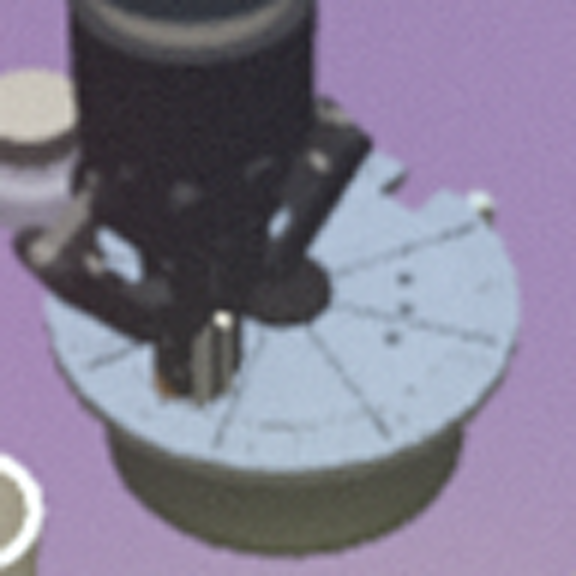

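View pics/c_top_4.png

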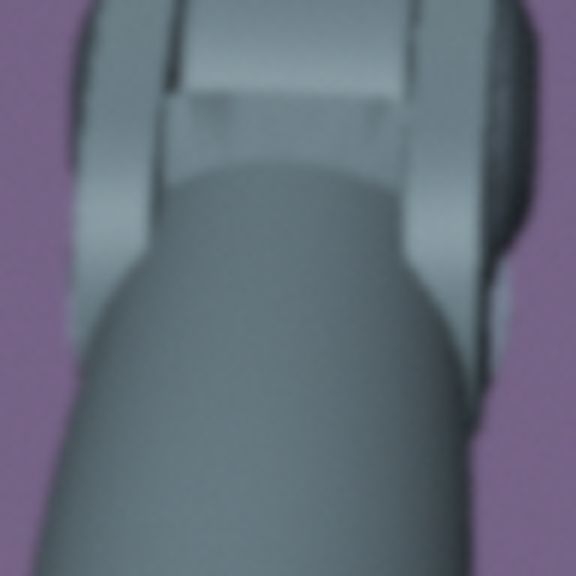

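The notch is at side crop (418,190), still short of the key at (480,205). Computing the rest.

Run:
```python
from meas import *
a=cv2.imread('pics/side_4.png')[170:200,335:370]
cv2.imwrite('pics/z4.png',cv2.resize(a,None,fx=20,fy=20,interpolation=cv2.INTER_CUBIC))
```

```text
(no output)
```

View pics/z4.png

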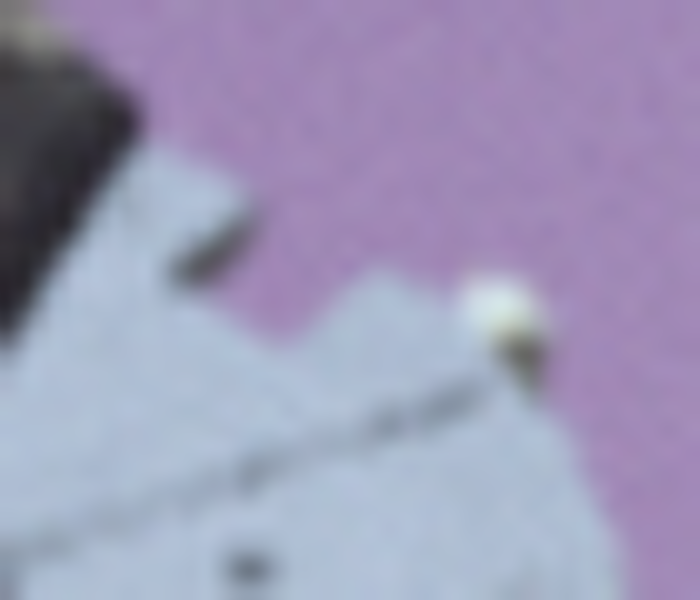

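Run:
```python
from meas import *
C0=np.array([539.4,85.6])
f=lambda x,y,z=67:onz('side',(335+x/20-.5,170+y/20-.5),z)[:2]
P=[f(*c) for c in((245,195),(370,268),(175,280),(280,350))]
for p in P: d=p-C0;print(p.round(1),np.degrees(np.arctan2(d[1],d[0])).round(1),np.hypot(*d).round(1))
for q in((P[0]+P[1])/2,(P[2]+P[3])/2): d=q-C0;print(np.degrees(np.arctan2(d[1],d[0])).round(1),np.hypot(*d).round(1))
# key ridge
d=f(500,300,56.5)-C0;print('key',np.degrees(np.arctan2(d[1],d[0])),np.hypot(*d))
```

```text
[608.4 133.5] 34.8 84.0
[615.9 116.8] 22.2 82.7
[595.  123.7] 34.5 67.4
[600.8 108.6] 20.6 65.6
28.5 82.8
27.6 66.0
key 18.258096344592296 98.24695223688352
```

```bash
python3 -m pendant '[{"delta_pos":[-0.0021,0,-0.001],"rot":[0,0.035,0]},{"delta_pos":[-0.0043,0,-0.002],"rot":[0,0.07,0]},{"delta_pos":[-0.0065,0,-0.0028],"rot":[0,0.105,0]},{"delta_pos":[-0.0087,0,-0.0036],"rot":[0,0.14,0]},{"delta_pos":[-0.0087,0,-0.0036],"rot":[0,0.14,0]}]'
python3 - <<'E'
from st import *
s,M=st();look('5')
a=cv2.imread('pics/side_5.png')[170:200,335:370]
cv2.imwrite('pics/z5.png',cv2.resize(a,None,fx=20,fy=20,interpolation=cv2.INTER_CUBIC))
E
```

```text
t: 7.12
tcp_pos: [481.4, 52.5, 82.4]
tcp_rot: [-0.51, 0.489, -0.489, 0.511]
ft_force: [0.6, 0.5, 0.2]
grip_width: -0.4
t 7.12 tcp [481.4  52.5  82.4] yaw -87.5 tilt [-0. -1.  0.] F [0.6 0.5 0.2] q [-0.02  0.3  -0.44  0.83  0.    1.5 ] g -0.4
ang -150.7 r 67.2
```

View pics/z5.png

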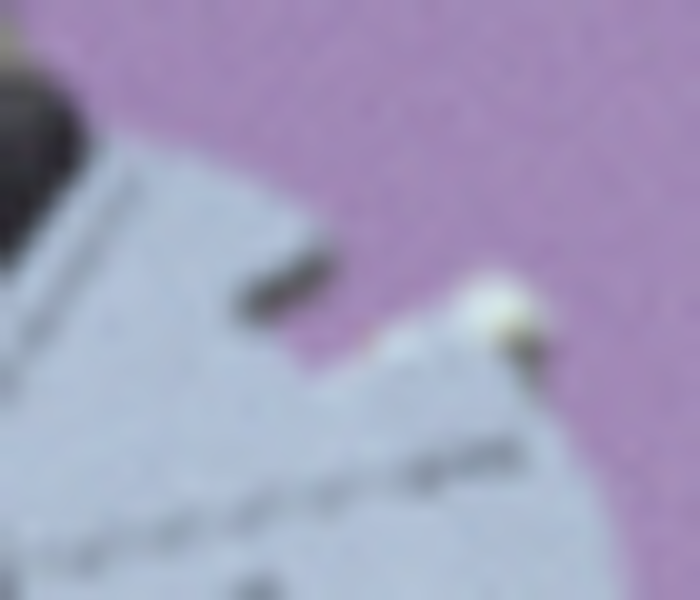

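View pics/c_side_5.png

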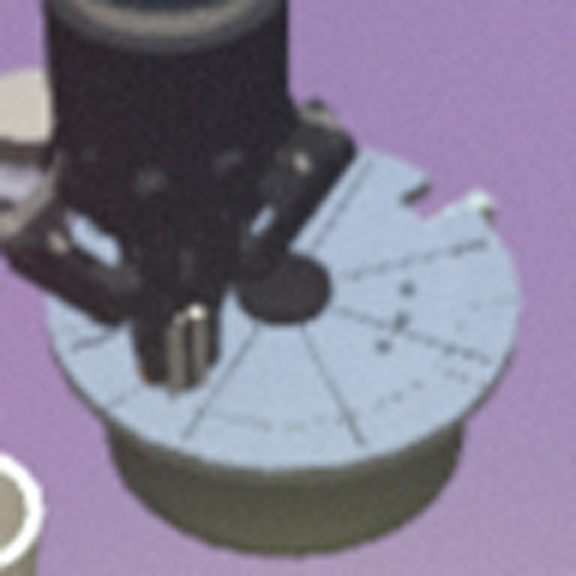

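Run:
```python
from st import *
C0=np.array([539.4,85.6])
f=lambda x,y,z=67:onz('side',(335+x/20-.5,170+y/20-.5),z)[:2]
for c in((325,240),(240,310),(315,378)):
    d=f(*c)-C0;r=np.hypot(*d);print(np.degrees(np.arctan2(d[1],d[0])).round(1),r.round(1),'half',np.degrees(np.arcsin(9/r)).round(1))
s,M=st();p=s['tcp_pos']
for deg in(1,2,3,4,5):
    r=R.from_euler('z',-deg,degrees=True).as_matrix()
    q=np.array([*C,p[2]]); n=q+r@(p-q); print(deg,(M.T@(n-p)/1000).round(4).tolist(),round(np.radians(deg),3))
```

```text
26.9 82.9 half 6.2
27.1 67.5 half 7.7
15.4 65.3 half 7.9
t 7.22 tcp [481.4  52.4  82.4] yaw -87.5 tilt [-0. -1.  0.] F [-0.2 -1.1 -0.2] q [-0.02  0.3  -0.44  0.83  0.    1.51] g -0.0
ang -150.7 r 67.2
1 [-0.0011, 0.0, -0.0005] 0.017
2 [-0.0021, 0.0, -0.001] 0.035
3 [-0.0032, 0.0, -0.0015] 0.052
4 [-0.0043, 0.0, -0.002] 0.07
5 [-0.0053, 0.0, -0.0024] 0.087
```

```bash
python3 -m pendant '[{"delta_pos":[-0.0011,0,-0.0005],"rot":[0,0.017,0]},{"delta_pos":[-0.0024,0,-0.0011],"rot":[0,0.04,0]},{"delta_pos":[-0.0024,0,-0.0011],"rot":[0,0.04,0]}]'
python3 -m pendant '[{"delta_pos":[0.005,0,0],"rot":[0,0,0]},{"delta_pos":[0.012,0,0],"rot":[0,0,0]},{"delta_pos":[0.015,-0.03,0],"rot":[0,0,0]},{"delta_pos":[0.015,-0.08,0.02],"rot":[0,0,0]},{"delta_pos":[0.015,-0.1,0.06],"rot":[0,0,0]},{"delta_pos":[0.015,-0.1,0.11],"rot":[0,0,0]},{"delta_pos":[0.015,-0.1,0.16],"rot":[0,0,0]},{"delta_pos":[0.015,-0.1,0.16],"rot":[0,0,0]}]'
python3 - <<'E'
from st import *
st();look('6')
E
```

```text
t: 7.6
tcp_pos: [479.9, 54.8, 82.3]
tcp_rot: [-0.5, 0.5, -0.499, 0.501]
ft_force: [-0.4, 1.3, 0.5]
grip_width: 0.3
t: 8.6
tcp_pos: [642.6, 39.2, 180.3]
tcp_rot: [0.5, -0.5, 0.5, -0.5]
ft_force: [-0.9, 0.1, 0.4]
grip_width: -0.5
t 8.6 tcp [642.6  39.2 180.3] yaw -89.9 tilt [-0. -1. -0.] F [-0.9  0.1  0.4] q [-0.04  0.54  0.2   1.23  0.    1.53] g -0.5
ang -24.2 r 112.5
```

View pics/top_6.png

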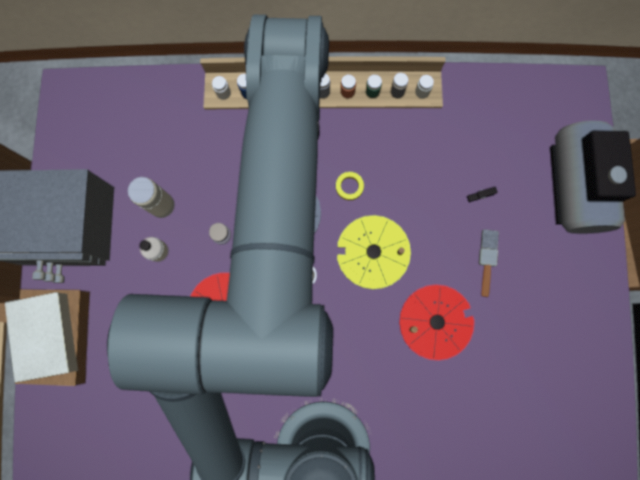

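View pics/c_side_6.png

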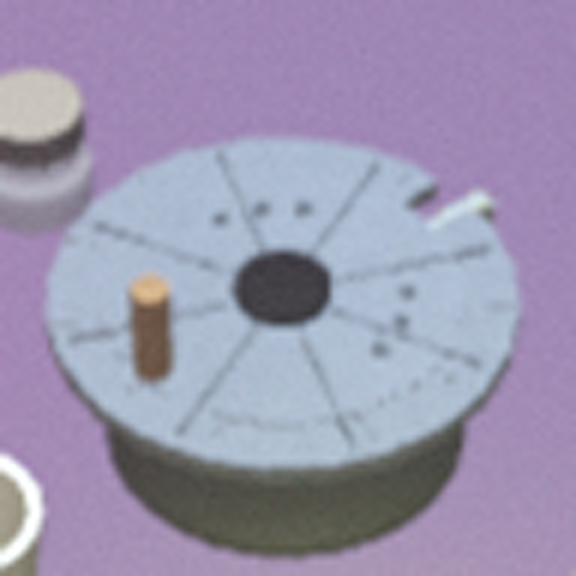

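The side crop shows the key blade now standing within the notch (about (455,210)). I swing the arm right for a top view.

```bash
python3 -m pendant '[{"delta_pos":[0.03,0,0],"rot":[0,0,0]},{"delta_pos":[0.08,0,0],"rot":[0,0,0]},{"delta_pos":[0.13,0,-0.02],"rot":[0,0,0]},{"delta_pos":[0.18,0,-0.05],"rot":[0,0,0]},{"delta_pos":[0.23,0,-0.08],"rot":[0,0,0]},{"delta_pos":[0.26,0,-0.1],"rot":[0,0,0]},{"delta_pos":[0.26,0,-0.1],"rot":[0,0,0]}]'
python3 - <<'E'
from st import *
st();look('7')
a=cv2.imread('pics/top_7.png')[168:198,257:297]
cv2.imwrite('pics/z7.png',cv2.resize(a,None,fx=20,fy=20,interpolation=cv2.INTER_CUBIC))
E
```

```text
t: 9.57
tcp_pos: [537.6, -221.6, 183.0]
tcp_rot: [-0.5, 0.501, -0.5, 0.499]
ft_force: [0.1, -0.8, -0.3]
grip_width: -0.2
t 9.57 tcp [ 537.6 -221.6  183. ] yaw -90.1 tilt [-0. -1. -0.] F [ 0.1 -0.8 -0.3] q [-0.5   0.41  0.    1.16 -0.    1.07] g -0.2
ang -90.4 r 306.9
```

View pics/c_top_7.png

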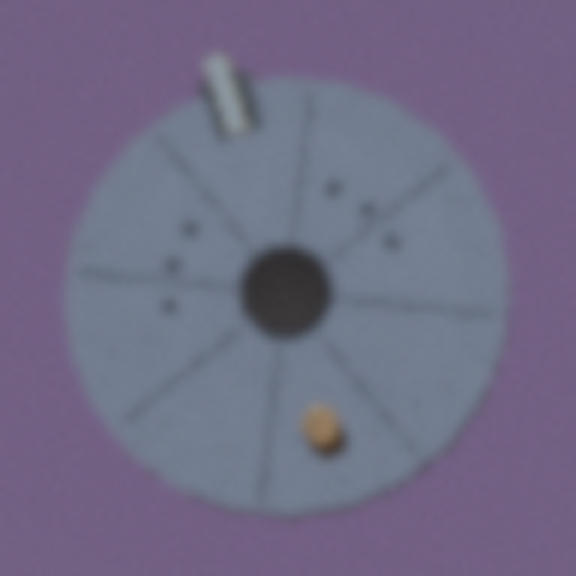

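View pics/z7.png

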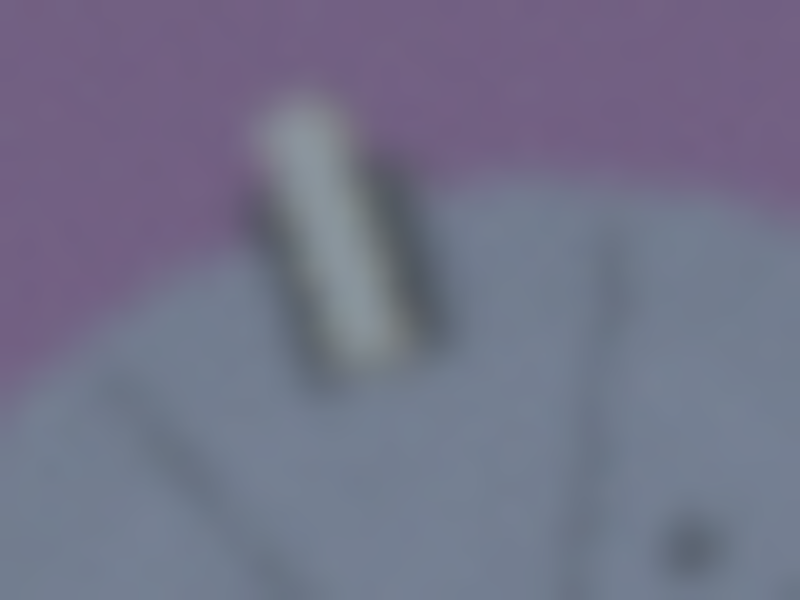

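Run:
```python
from meas import *
a=cv2.imread('pics/top_7.png'); C,r,no,_=plate(a,'top',(284,212),67)
print(C,r); C=np.array([540.25,84.9])
print(a[176:188,265:286].mean(2).astype(int))
# sample along arc at r=76 z=67 angles
for z in(67,56.5):
  print(z,[(t,int(cv2.getRectSubPix(a,(1,1),tuple(map(float,proj('top',[C[0]+76*np.cos(np.radians(t)),C[1]+76*np.sin(np.radians(t)),z]))))[0,0].mean())) for t in range(4,33)])
(c,st),_=wood(a,(290,235)); d=onz('top',c,103)[:2]-C; print(c,st,np.degrees(np.arctan2(d[1],d[0])),np.hypot(*d))
```

```text
[538.92450329  85.84564719] 83.26559097504293
[[113 114 113 112 114 124 138 147 141 120 100  95 102 109 114 116 118 118
  118 118 117]
 [113 114 113 110 105 111 131 145 144 127 103  91  98 111 117 122 123 124
  124 123 122]
 [113 113 111 107  99 101 121 141 146 136 109  91  96 111 122 125 126 127
  127 125 125]
 [114 113 113 109  99  95 111 134 147 140 118  95  92 108 121 126 128 127
  127 126 126]
 [114 116 116 116 109  99 104 128 146 144 126 101  90 102 117 126 127 127
  127 127 125]
 [118 120 122 124 119 108 104 124 142 147 135 109  89  97 114 124 127 127
  128 126 126]
 [122 125 125 127 123 113 102 112 134 146 139 113  91  94 111 121 126 128
  127 126 125]
 [127 127 128 127 125 118 104 105 129 145 143 122  99  94 108 121 127 128
  128 126 126]
 [127 127 127 127 127 121 107 103 122 140 143 129 108  98 108 121 126 127
  128 128 126]
 [127 128 127 127 126 123 112 102 113 131 134 127 115 109 114 124 128 128
  129 129 126]
 [127 127 128 127 128 126 118 107 110 120 125 123 120 120 125 127 128 130
  129 129 126]
 [125 127 127 128 128 127 123 115 114 120 125 126 126 127 128 129 129 129
  129 129 125]]
67 [(4, 127), (5, 127), (6, 127), (7, 126), (8, 121), (9, 116), (10, 107), (11, 98), (12, 93), (13, 94), (14, 105), (15, 118), (16, 133), (17, 141), (18, 146), (19, 141), (20, 133), (21, 120), (22, 108), (23, 104), (24, 106), (25, 114), (26, 121), (27, 124), (28, 127), (29, 127), (30, 127), (31, 127), (32, 127)]
56.5 [(4, 127), (5, 127), (6, 126), (7, 125), (8, 122), (9, 117), (10, 110), (11, 100), (12, 94), (13, 92), (14, 100), (15, 114), (16, 128), (17, 141), (18, 143), (19, 144), (20, 134), (21, 124), (22, 111), (23, 104), (24, 106), (25, 112), (26, 119), (27, 123), (28, 125), (29, 127), (30, 127), (31, 127), (32, 128)]
[289.52380952 235.38095238] [288 233   4   6  21] -164.7116225616978 62.46894559641186
```

The notch centre (17.4°) and key (18.3°) agree within 1°, about 1.2 mm against a clearance of 4.5 mm per side. I move over the boss, turning the jaw line across the peg direction so the gripper's knuckles clear the peg.

```bash
python3 -m pendant '[{"delta_pos":[-0.02,0,0],"rot":[0,-0.15,0]},{"delta_pos":[-0.05,0,0],"rot":[0,-0.3,0]},{"delta_pos":[-0.08,0,0],"rot":[0,-0.45,0]},{"delta_pos":[-0.11,0,0],"rot":[0,-0.6,0]},{"delta_pos":[-0.14,0,0],"rot":[0,-0.75,0]},{"delta_pos":[-0.17,0,0],"rot":[0,-0.9,0]},{"delta_pos":[-0.2,0,0],"rot":[0,-1.05,0]},{"delta_pos":[-0.23,0,0],"rot":[0,-1.2,0]},{"delta_pos":[-0.255,0,0],"rot":[0,-1.35,0]},{"delta_pos":[-0.28,0,0.001],"rot":[0,-1.5,0]},{"delta_pos":[-0.295,0,0.002],"rot":[0,-1.65,0]},{"delta_pos":[-0.305,0,0.0025],"rot":[0,-1.8,0]},{"delta_pos":[-0.307,0,0.0025],"rot":[0,-1.87,0]},{"delta_pos":[-0.307,0,0.0025],"rot":[0,-1.87,0]},{"delta_pos":[-0.307,0.02,0.0025],"rot":[0,-1.87,0]},{"delta_pos":[-0.307,0.05,0.0025],"rot":[0,-1.87,0]},{"delta_pos":[-0.307,0.08,0.0025],"rot":[0,-1.87,0]},{"delta_pos":[-0.307,0.096,0.0025],"rot":[0,-1.87,0]},{"delta_pos":[-0.307,0.1,0.0025],"rot":[0,-1.87,0]},{"delta_pos":[-0.307,0.1,0.0025],"rot":[0,-1.87,0]}]'
python3 - <<'E'
from st import *
st();look('8')
E
```

```text
t: 12.18
tcp_pos: [542.4, 87.1, 82.7]
tcp_rot: [-0.699, -0.106, 0.106, 0.699]
ft_force: [0.4, -0.7, 0.4]
grip_width: -0.0
t 12.18 tcp [542.4  87.1  82.7] yaw 17.3 tilt [ 0. -1.  0.] F [ 0.4 -0.7  0.4] q [ 0.04  0.42 -0.26  0.89  0.   -0.26] g -0.0
ang 36.6 r 3.0
```

View pics/c_side_8.png

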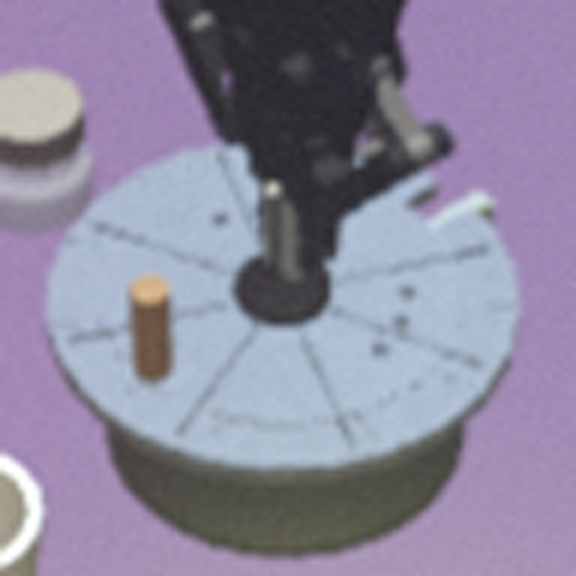

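```bash
python3 -m pendant '[{"delta_pos":[-0.003,0,-0.001],"rot":[0,0,0]},{"delta_pos":[-0.003,0.004,-0.001],"rot":[0,0,0]},{"delta_pos":[-0.003,0.008,-0.001],"rot":[0,0,0]},{"delta_pos":[-0.003,0.01,-0.001],"rot":[0,0,0]},{"delta_pos":[-0.003,0.012,-0.001],"rot":[0,0,0]},{"delta_pos":[-0.003,0.014,-0.001],"rot":[0,0,0]},{"delta_pos":[-0.003,0.014,-0.001],"rot":[0,0,0]}]'
python3 - <<'E'
from st import *
st()
E
```

```text
t: 13.15
tcp_pos: [539.6, 84.9, 68.0]
tcp_rot: [-0.699, -0.106, 0.106, 0.699]
ft_force: [-1.8, -0.8, 1.7]
grip_width: -0.1
t 13.15 tcp [539.6  84.9  68. ] yaw 17.3 tilt [-0. -1.  0.] F [-1.8 -0.8  1.7] q [ 0.04  0.42 -0.29  0.86 -0.   -0.26] g -0.1
ang -137.0 r 0.5
```

```bash
python3 -m pendant '[{"delta_pos":[0,0.002,0],"rot":[0,0,0]},{"delta_pos":[0,0.004,0],"rot":[0,0,0]},{"delta_pos":[0,0.005,0],"rot":[0,0,0]},{"delta_pos":[0,0.006,0],"rot":[0,0,0]},{"delta_pos":[0,0.006,0],"rot":[0,0,0]}]'
python3 - <<'E'
from st import *
st();look('9')
E
```

```text
t: 13.78
tcp_pos: [539.8, 85.0, 62.1]
tcp_rot: [-0.699, -0.106, 0.106, 0.699]
ft_force: [-0.2, -0.2, -1.1]
grip_width: 0.2
t 13.78 tcp [539.8  85.   62.1] yaw 17.3 tilt [ 0. -1.  0.] F [-0.2 -0.2 -1.1] q [ 0.04  0.43 -0.3   0.84  0.   -0.26] g 0.2
ang -121.2 r 0.3
```

View pics/c_side_9.png

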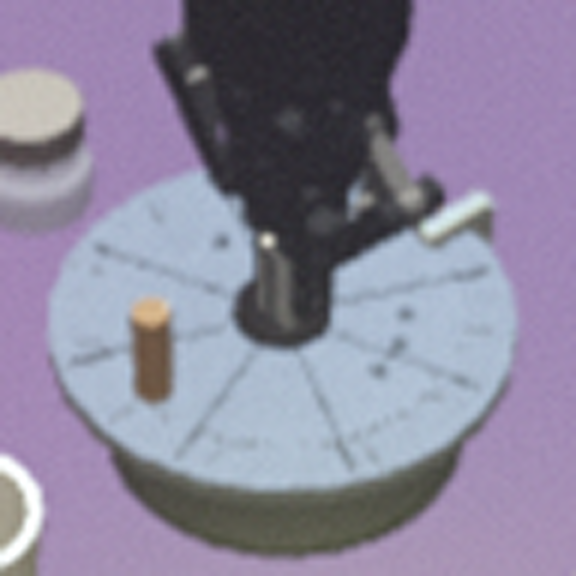

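The top is sinking with the key standing in the notch. I continue gently to the stop.

```bash
python3 -m pendant '[{"delta_pos":[0,0.001,0],"rot":[0,0,0]},{"delta_pos":[0,0.002,0],"rot":[0,0,0]},{"delta_pos":[0,0.003,0],"rot":[0,0,0]},{"delta_pos":[0,0.003,0],"rot":[0,0,0]}]'; python3 -m pendant '[{"delta_pos":[0,0.0005,0],"rot":[0,0,0]},{"delta_pos":[0,0.0005,0],"rot":[0,0,0]}]'
```

```text
t: 14.38
tcp_pos: [540.3, 85.1, 59.4]
tcp_rot: [-0.699, -0.106, 0.106, 0.699]
ft_force: [0.8, 1.3, 3.2]
grip_width: 0.0
t: 14.62
tcp_pos: [540.3, 85.1, 59.1]
tcp_rot: [-0.699, -0.106, 0.106, 0.699]
ft_force: [1.1, 0.3, 4.0]
grip_width: -0.2
```

```bash
python3 -m pendant '[{"delta_pos":[0,0.0005,0],"rot":[0,0,0]},{"delta_pos":[0,0.0005,0],"rot":[0,0,0]}]';python3 -m pendant '[{"delta_pos":[0,0.0005,0],"rot":[0,0,0]},{"delta_pos":[0,0.0005,0],"rot":[0,0,0]}]'
```

```text
t: 14.88
tcp_pos: [540.3, 85.1, 59.0]
tcp_rot: [-0.699, -0.107, 0.106, 0.699]
ft_force: [-0.9, 0.3, 7.0]
grip_width: 0.2
t: 15.12
tcp_pos: [540.3, 85.1, 59.0]
tcp_rot: [-0.699, -0.107, 0.106, 0.699]
ft_force: [-1.9, 0.5, 11.9]
grip_width: 0.2
```

Tip height has stopped at 59.0 mm while the force rises to 12 N, so the top is on the hard stop. I lift straight up and move clear.

```bash
python3 -m pendant '[{"delta_pos":[0,-0.01,0],"rot":[0,0,0]},{"delta_pos":[0,-0.04,0],"rot":[0,0,0]},{"delta_pos":[0,-0.08,0],"rot":[0,0,0]},{"delta_pos":[0,-0.12,0],"rot":[0,0,0]},{"delta_pos":[0,-0.14,0],"rot":[0,0,0]},{"delta_pos":[0,-0.14,-0.03],"rot":[0,0,0]},{"delta_pos":[0,-0.14,-0.08],"rot":[0,0,0]},{"delta_pos":[0,-0.14,-0.13],"rot":[0,0,0]},{"delta_pos":[0,-0.14,-0.18],"rot":[0,0,0]},{"delta_pos":[0,-0.14,-0.23],"rot":[0,0,0]},{"delta_pos":[0,-0.14,-0.27],"rot":[0,0,0]},{"delta_pos":[0,-0.14,-0.3],"rot":[0,0,0]},{"delta_pos":[0,-0.14,-0.3],"rot":[0,0,0]}]'
python3 - <<'E'
from st import *
st();look('10')
for n in("top","side"):
    a=cv2.imread(f'pics/{n}_10.png');C_,r,no,_=plate(a,n,(284,212) if n=='top' else (328,204),53);print(n,C_,r)
b,d=robot.camera('side')
m=robot.camera_model('side')
for uv in((320,222),(345,212),(310,215)):
    z=d[uv[1],uv[0]];o,rr=ray('side',uv);print(uv,(o+rr*z).round(1))
E
```

```text
t: 16.75
tcp_pos: [628.4, -203.7, 196.7]
tcp_rot: [-0.699, -0.104, 0.106, 0.699]
ft_force: [-0.8, 0.6, 0.4]
grip_width: -0.1
t 16.75 tcp [ 628.4 -203.7  196.7] yaw 17.1 tilt [-0.001 -1.     0.001] F [-0.8  0.6  0.4] q [-0.41  0.57  0.3   1.3  -0.   -0.71] g -0.1
ang -73.0 r 302.3
top [538.97017111  85.86565933] 83.41074800794757
side [538.34989936  87.67692502] 83.83246784279635
(320, 222) [504.8  46.9  53.9]
(345, 212) [566.5  53.3  53.1]
(310, 215) [493.7  75.2  53. ]
```

View pics/c_side_10.png

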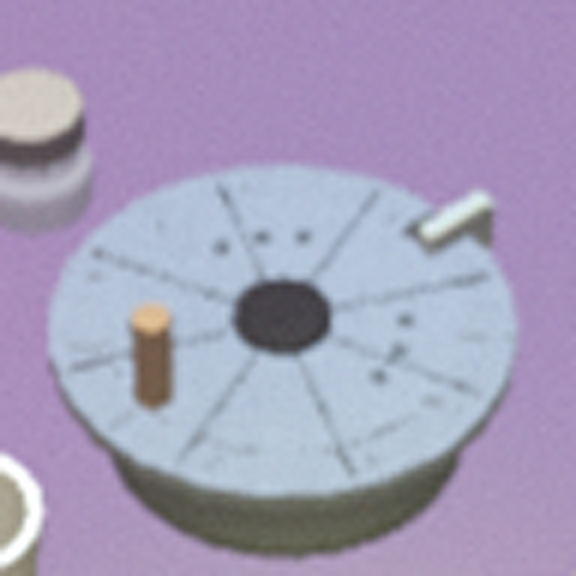

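View pics/top_10.png

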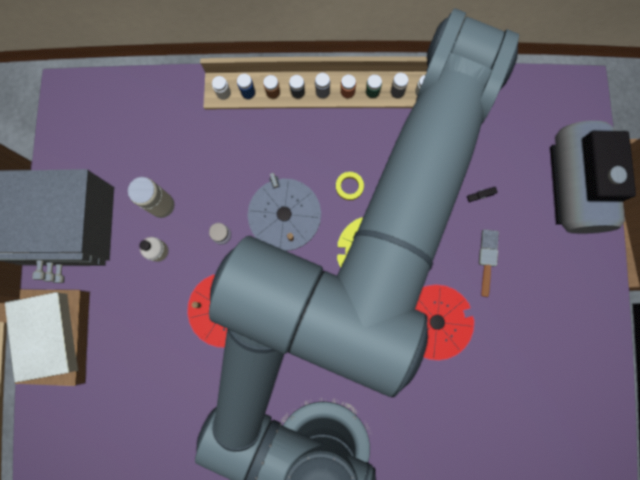

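The plate's upper face reads 53 mm (home = 45 + 8), the key stands in the notch at side crop (455,215), and the other things are where they were. The arm is clear.

```bash
python3 -c "
from station import robot
print(robot.sign_off(), robot.get_state()['t'])"
```

```text
the job is handed in; nothing more can be done
the job is handed in; nothing more can be done
```

I turned the grey top about 100° clockwise by pushing the peg with shut fingers, then pressed the boss down to the stop. I moved clear and handed the job in at about 17 s of robot time.

- **Alignment before pressing:** the top camera put the notch within about 1° of the key, roughly 1.2 mm against 4.5 mm of clearance each side.
- **Pressing:** fingertip height stopped at 59.0 mm, as expected for the boss when home, while the force rose to about 12 N.
- **After moving clear:** depth put the plate's upper face at 53–54 mm (53 mm expected), with the key standing in the notch.
- **Other things on the bench:** the jar, tape, brush, clamp, thinner and primer look unmoved in the last pictures. The arm hid the cup in the last top picture. Its edge looks unmoved in the last side crop.
- **Disagreements:** the side camera's fitted centre was 2–3 mm off the top camera's first estimate, close to the stated calibration error. Mid-turn, the notch lagged the commanded turn by a few degrees more than I had worked out. I corrected that by looking again and trimming the push.

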